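# Count out six steel balls on the tilting counting board

### The job

Count out steel balls on the tilting counting board: tilt it by its wooden handle so that balls run out of the channel and every one of the six pockets holds one, then tip it back so that all the spare balls return to the channel with the pockets still full. Finally leave the board level and let go; spill no ball and do not disturb the other things on the bench.

Things in the scene. Friction and masses are not known exactly. Their poses are not given: they have to be found in the camera images.
- counting_board (a joint): tilt of the counting board about its level pivot pin (rad, -0.45 to 0.45). 0 = board level; positive = handle end up, pocket end down, so the balls run away from the handle; negative = handle end down, so they run back into the channel. A stiff hinge: it stays at any angle where it is left and takes about 2 to 4 N up or down at the handle.
- board_stand: the fixed dark steel and grey stand that carries the board, base plate 130 x 178 x 12 mm; origin at the centre of its underside on the bench. Its z is up; its x points level from the handle end to the pocket end of the board, its y is along the pivot pin. The pivot axis lies 100 mm above the origin.
- handle_grip (a point): grip point on the axis of the board's handle, a round dark-wood bar 18 mm thick that sticks out from 88 to 188 mm from the pivot axis, along the board's -x. This point is 150 mm from the pivot axis, level with it at tilt 0, and moves on an arc with the board. Board axes: x towards the pockets, y along the pivot. The board is 133 mm wide and its walls end 82 mm from the pivot on the handle side.
- field_edge (a point): middle of the line where the sloping grey channel floor meets the flat green field, 5 mm to the handle side of the pivot; board axes. The channel is 70 mm long and slopes down to the end wall by the handle by 0.175 rad when level, so balls leave it only at tilts above +0.175 (0.3 to 0.4 empties it in 1 to 2 s). Three 18 mm lanes, 43 mm apart, each lead to two pockets.
- pocket_1 (a point): where the centre of a ball seated in this pocket lies: one of the two pockets at the far end of the right (-y) lane, the one on its -y side. A pocket is a 3 mm deep recess about 17 x 17 mm with 1 mm play; it keeps its ball when the board is tipped back smoothly. The pocket centres are 55 mm from the pivot axis and 15 mm above it when level; axes as the board's.
- pocket_2 (a point): where the centre of a ball seated in this pocket lies: one of the two pockets at the far end of the right (-y) lane, the one on its +y side. A pocket is a 3 mm deep recess about 17 x 17 mm with 1 mm play; it keeps its ball when the board is tipped back smoothly. The pocket centres are 55 mm from the pivot axis and 15 mm above it when level; axes as the board's.
- pocket_3 (a point): where the centre of a ball seated in this pocket lies: one of the two pockets at the far end of the middle lane, the one on its -y side. A pocket is a 3 mm deep recess about 17 x 17 mm with 1 mm play; it keeps its ball when the board is tipped back smoothly. The pocket centres are 55 mm from the pivot axis and 15 mm above it when level; axes as the board's.
- pocket_4 (a point): where the centre of a ball seated in this pocket lies: one of the two pockets at the far end of the middle lane, the one on its +y side. A pocket is a 3 mm deep recess about 17 x 17 mm with 1 mm play; it keeps its ball when the board is tipped back smoothly. The pocket centres are 55 mm from the pivot axis and 15 mm above it when level; axes as the board's.
- pocket_5 (a point): where the centre of a ball seated in this pocket lies: one of the two pockets at the far end of the left (+y) lane, the one on its -y side. A pocket is a 3 mm deep recess about 17 x 17 mm with 1 mm play; it keeps its ball when the board is tipped back smoothly. The pocket centres are 55 mm from the pivot axis and 15 mm above it when level; axes as the board's.
- pocket_6 (a point): where the centre of a ball seated in this pocket lies: one of the two pockets at the far end of the left (+y) lane, the one on its +y side. A pocket is a 3 mm deep recess about 17 x 17 mm with 1 mm play; it keeps its ball when the board is tipped back smoothly. The pocket centres are 55 mm from the pivot axis and 15 mm above it when level; axes as the board's.
- ball_1: loose bright steel ball, 16 mm in diameter, about 17 g, origin at its centre; starts in the channel of the right (-y) lane (three balls there)
- ball_2: loose bright steel ball, 16 mm in diameter, about 17 g, origin at its centre; starts in the channel of the right (-y) lane (three balls there)
- ball_3: loose bright steel ball, 16 mm in diameter, about 17 g, origin at its centre; starts in the channel of the right (-y) lane (three balls there)
- ball_4: loose bright steel ball, 16 mm in diameter, about 17 g, origin at its centre; starts in the channel of the middle lane (four balls there)
- ball_5: loose bright steel ball, 16 mm in diameter, about 17 g, origin at its centre; starts in the channel of the middle lane (four balls there)
- ball_6: loose bright steel ball, 16 mm in diameter, about 17 g, origin at its centre; starts in the channel of the middle lane (four balls there)
- ball_7: loose bright steel ball, 16 mm in diameter, about 17 g, origin at its centre; starts in the channel of the middle lane (four balls there)
- ball_8: loose bright steel ball, 16 mm in diameter, about 17 g, origin at its centre; starts in the channel of the left (+y) lane (three balls there)
- ball_9: loose bright steel ball, 16 mm in diameter, about 17 g, origin at its centre; starts in the channel of the left (+y) lane (three balls there)
- ball_10: loose bright steel ball, 16 mm in diameter, about 17 g, origin at its centre; starts in the channel of the left (+y) lane (three balls there)
- enamel_dish: bystander: shallow white metal dish, 75 mm across, 15 mm high, empty; origin at centre of underside
- doming_block: bystander: brass cube with round hollows in its faces, 42 mm; origin at centre of underside
- flux_tin: bystander: small black round tin, 41 mm across, 24 mm high; origin at centre of underside
- pliers_chain: bystander: red-handled pliers lying flat, 146 mm long, 12 mm high; origin at centre of underside

How it is judged:
By the outcome, as a careful person would: the job done as asked, in the order asked, and still so for the second after the job is handed in, with the robot touching nothing.
It also fails if it takes over 48 s, if anything falls off the work surface, if the arm or the gripper's body presses on something with over 40 N, if the wrist force passes 120 N, or if a joint passes its speed limit or range.

### The arm

A 7-joint arm with a two-finger parallel gripper is mounted at the origin on a cart in front of the work surface, level with it; the furniture and walls round the work are solid. World frame = base frame: x ahead of the robot, y to its left, z up, the work surface at z = 0. Lengths are in m, angles in rad, forces in N, time in s.
With the tool pointing down it reaches from about 0.4 to 0.85 m from the base axis. Payload 10.4 kg.
Tool frame: the origin (TCP) lies at the very end of the fingers, on their centre line; the grasp point (between the pads) lies 19 mm behind it; z points along the fingers, x is the direction in which the jaws open and shut, and the axes are right-handed (so a half turn about z gives the same grasp; the last joint's range is limited). The gripper opens to 87 mm and grips with 3 to 60 N. Pads are 19 mm wide; open, the fingers measure 117 mm over their backs; the gripper's body (75 mm by 190 mm) begins 51 mm behind the grasp point.
Start: joints at [1.134, 0.332, -0.065, 1.46, 0.022, 1.35, -0.088], TCP at [0.251, -0.572, 0.223] pointing down, gripper open.
Joint ranges: [-2.6, 2.6], [-0.5, 2.12], [-1.47, 1.34], [0.16, 2.42], [-1.27, 4.41], [0.06, 2.06], [-2.6, 2.6]. Speed limits (rad/s): [2.22, 2.22, 2.79, 2.79, 3.14, 3.14, 3.14].

### API

Orientations are given as [roll, pitch, yaw] about the fixed x, y, z axes, in that order (R = Rz(yaw) Ry(pitch) Rx(roll)).
In Python, from workcell import sensors, snapshot, order gives the robot as it stands.
- The arm moves only by the tool drive_tool, never from a script. Its argument "commands" is a list of rows, each a list of 3 entries, a list of its own where there are three numbers: the turn, a rotation vector about the tool's x, y, z in degrees, then the shift along the tool's x, y, z in m, then the finger opening in m, from 0 to 0.087. A call has 1 to 8 rows; each row shifts and turns the commanded pose from where the row before left it, along the tool's axes as they then stand; what a row does not reach is not made up. A row lasts 1/12 s, in which the tool goes at most 41.7 mm and 7.16 degrees, less where a joint would pass 70% of its speed; a pose out of reach is approached as far as the arm can. A call is refused whole if a number of a shift passes 0.0417 or a number of a turn 7.16, either way. A call with a gripper value outside its range is refused whole. The fingers move at their own pace and stop on an object; "grip_force" is the grip in N (left out, the last holds). Time passes only in rows, so rows that do not move let the fingers close. It gives the time, the measured TCP pose, the force and the opening at its end, in the units of the state.
- sensors.observe(): the state, without advancing time (a new reading comes with each control period).
- snapshot(name): name is "scene" or "top" or "wrist"; returns a dict with "image" (400x640x3 uint8, red, green, blue), "range_z" (400x640 float32, m along the optical axis (not along the pixel's ray), 0 where there is no reading), "K" (3x3 intrinsics, pixels), "distortion" ([k1, k2, p1, p2, k3] as OpenCV has them; the pictures are not rectified), "eye" and "attitude" of the camera in the world. Camera axes: x right, y up, looking along -z (the intrinsics and any distortion apply to the point x, -y, -z); pixel columns grow to the right and rows downward; lengths in m; the calibration is good to about 2 mm. A picture is of the moment at which its call begins.
- order.hand_in(): hands the job in, once; it reports no verdict.
The state is a dict: "time_s": time; "qpos": joint angles; "joint_velocities": joint speeds; "joint_efforts": joint torques, N m; "position": TCP position; "eef_rot": TCP orientation; "force": force on the tool from outside, world axes, zero at the start; "wrist_torque": the same for the moment, N m; "gripper_width": opening from 0.0 (shut) to 1.0 (fully open).
Only numpy, scipy, OpenCV 4.12 (cv2) and the standard library are available. Lean on these libraries where they do the work, as an engineer would, in place of code of your own. Each camera call takes 0.05 s, during which the arm holds its last target. There are 200 camera calls.

## Working session

There is one attempt and no reset: what is moved stays moved. The work goes in short steps, Python scripts to look and compute and a tool call to move; the robot and the scene stay as the last step left them, time stands still between calls to the robot, and variables do not carry over. Pictures are saved under pics/ and viewed, about 8 in all and at most 12, crops included, and the job is handed in when it is done.

Besides the shell and the picture viewer there is one more tool, called after ">>>" in YAML: its name, and indented under it one key for each argument. drive_tool: Moves the arm, as the interface text tells. Its arguments: {"type":"object","properties":{"commands":{"type":"array"},"grip_force":{"type":"number"}},"required":["commands"]}

```bash
mkdir -p pics; ls; cat > h.py <<'E'
import numpy as np, cv2
from workcell import sensors, snapshot, order
def save(s,name): cv2.imwrite('pics/'+name,s['image'][:,:,::-1])
def att(s):
    a=np.array(s['attitude'],float)
    if a.shape==(3,3): return a
    from scipy.spatial.transform import Rotation as R
    return R.from_euler('xyz',a).as_matrix() if a.size==3 else R.from_quat(a).as_matrix()
def pts(s,uv,z=None):
    "world points from pixels: by range, or on plane z"
    uv=np.atleast_2d(np.array(uv,float)); n=cv2.undistortPoints(uv[:,None],np.array(s['K']),np.array(s['distortion'],float))[:,0]
    d=np.c_[n[:,0],-n[:,1],-np.ones(len(n))]@att(s).T; e=np.array(s['eye'])
    if z is None: t=s['range_z'][uv[:,1].astype(int),uv[:,0].astype(int)]
    else: t=(z-e[2])/d[:,2]
    return e+d*np.reshape(t,(-1,1))
E
python3 - <<'E'
from h import *
print(sensors.observe())
for n in('scene','top'):
    s=snapshot(n); save(s,n+'1.png'); print(n,s['eye'],s['attitude'],s['K'],s['distortion'])
    np.savez(n+'1.npz',**s)
E
```

```text
pics
{'time_s': 0.0, 'qpos': array([ 1.13439709,  0.33286594, -0.06468269,  1.46094138,  0.02157741,
        1.34990633, -0.08847623]), 'joint_velocities': array([-7.58555269e-04,  4.18440178e-04, -5.91420390e-04,  5.03241404e-04,
        5.94426738e-05,  5.01475870e-04, -9.93221482e-04]), 'joint_efforts': array([ 2.81837838e-04, -6.23238087e+01,  2.51734292e-02, -3.89901066e+01,
       -6.11141813e-02,  3.96753440e-02,  1.82408930e-04]), 'position': array([ 0.2511414 , -0.57189565,  0.22175757]), 'eef_rot': array([ 3.14154227e+00,  1.42575131e-03, -1.15697370e+00]), 'force': array([-0.5725607 ,  0.43190649,  0.60630129]), 'wrist_torque': array([-0.06649034,  0.02138955,  0.02602585]), 'gripper_width': 1.0000723648479264}
scene [-0.18918682  0.54444562  0.82054786] [ 9.20814387e-01 -2.48174949e-04 -2.21611148e+00] [[392.48315059   0.         316.63804383]
 [  0.         392.48315059 200.6625444 ]
 [  0.           0.           1.        ]] [0.02107914 0.         0.         0.         0.        ]
top [ 0.23647107 -0.01420002  1.74023968] [ 1.84544098e-01  3.80351398e-04 -1.57160310e+00] [[479.24765488   0.         323.6083425 ]
 [  0.         479.24765488 198.09197961]
 [  0.           0.           1.        ]] [0.04966676 0.         0.         0.         0.        ]
```

View pics/scene1.png

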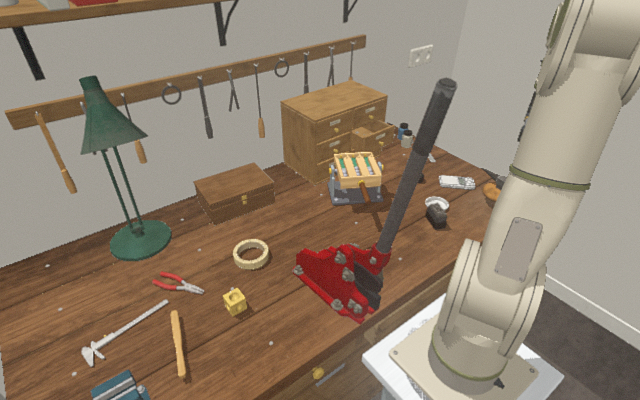

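View pics/top1.png

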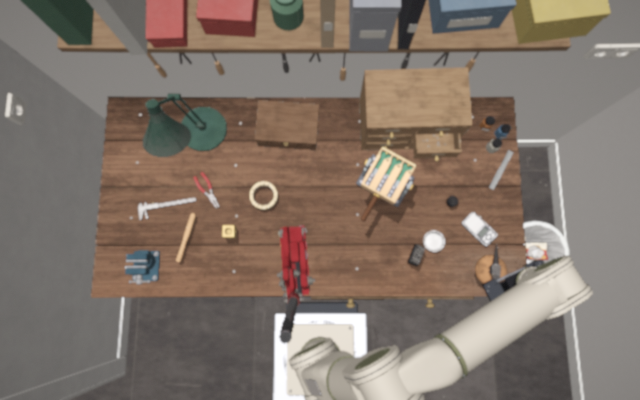

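The board is at about (388,175) in the top view, with its handle running down-left to about (368,215). The red shear lies near (295,260), the dish at (434,240) and the tin at (452,201). Next I measure the board.

```bash
python3 - <<'E'
from h import *
s=dict(np.load('top1.npz')); 
for uv in [(388,175),(370,210),(366,217),(376,202),(434,240),(452,201),(417,255),(264,195),(295,250),(440,142),(380,140)]: print(uv,pts(s,uv).round(3))
im=s['image'][135:245,330:460]; cv2.imwrite('pics/crop1.png',cv2.resize(im[:,:,::-1],None,fx=6,fy=5.4,interpolation=cv2.INTER_CUBIC)[:600])
# height-based points around board
vv,uu=np.mgrid[140:240,340:440]; P=pts(s,np.c_[uu.ravel(),vv.ravel()])
rgb=s['image'][140:240,340:440].reshape(-1,3).astype(int)
m=(P[:,2]>.085)&(P[:,2]<.15)
(c,wh,a)=cv2.minAreaRect((P[m,:2]*1000).astype(np.float32)); print('board rect mm',c,wh,a,m.sum())
hsv=cv2.cvtColor(s['image'][140:240,340:440],cv2.COLOR_RGB2HSV).reshape(-1,3)
g=m&(hsv[:,0]>65)&(hsv[:,0]<100)&(hsv[:,1]>60); print('green',P[g].mean(0),g.sum())
h=m&(P[:,2]<.12)&(rgb.sum(1)<250)&(P[:,0]<.46); print(h.sum(), P[h].mean(0) if h.any() else '')
for p,r in list(zip(P[h],rgb[h]))[::8]: print(p.round(3),r)
E
```

```text
(388, 175) [[ 0.622 -0.238  0.114]]
(370, 210) [[ 0.501 -0.175  0.095]]
(366, 217) [[ 0.475 -0.16   0.106]]
(376, 202) [[ 0.548 -0.208 -0.008]]
(434, 240) [[ 0.407 -0.414 -0.003]]
(452, 201) [[ 0.546 -0.48   0.021]]
(417, 255) [[ 0.349 -0.341  0.049]]
(264, 195) [[ 0.574  0.207 -0.003]]
(295, 250) [[0.363 0.084 0.098]]
(440, 142) [[ 0.747 -0.429  0.093]]
(380, 140) [[ 0.746 -0.212  0.121]]
board rect mm (608.1644287109375, -282.2545166015625) (278.8468017578125, 300.6704406738281) 88.46044158935547 2539
green [ 0.66182739 -0.25709285  0.10745148] 126
0
```

View pics/crop1.png

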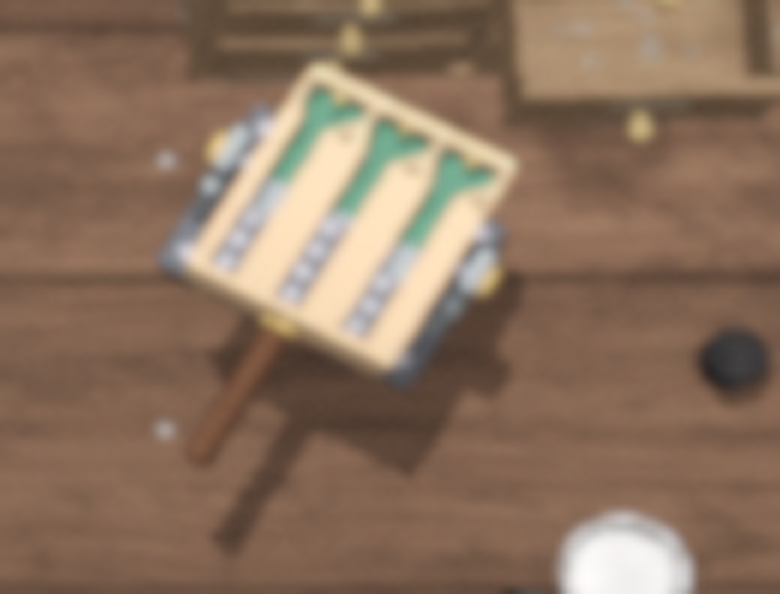

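```bash
python3 - <<'E'
from h import *
s=dict(np.load('top1.npz')); f=lambda x,y:(330+x/6,135+y/5.4)
C=pts(s,[f(*c) for c in [(320,65),(518,160),(390,370),(190,260)]],.12); print('corners',C.round(3))
H=pts(s,[f(200,455),f(278,332)],.1); print('handle',H.round(3))
a=np.degrees(np.arctan2(*(H[1]-H[0])[1::-1])); b=np.degrees(np.arctan2(*(C[0]+C[1]-C[2]-C[3])[1::-1])); e=np.degrees(np.arctan2(*(C[0]-C[1])[1::-1]))-90
print('yaw',a,b,e)
W=(C[2]+C[3])/2; print('handle wall mid',W, 'farwall',(C[0]+C[1])/2)
for uv in [(290,335),(288,325),(292,300),(290,315)]: print(pts(s,uv).round(3))
s=dict(np.load('scene1.npz')); print('lever scene',pts(s,[(447,90),(415,170),(385,245)]).round(3))
E
```

```text
corners [[ 0.721 -0.223  0.12 ]
 [ 0.657 -0.336  0.12 ]
 [ 0.52  -0.259  0.12 ]
 [ 0.591 -0.145  0.12 ]]
handle [[ 0.468 -0.151  0.1  ]
 [ 0.548 -0.197  0.1  ]]
yaw -30.181382811269675 -30.267336724305938 -29.406763965258172
handle wall mid [ 0.55557555 -0.20200744  0.12      ] farwall [ 0.68885824 -0.27978966  0.12      ]
[[0.133 0.062 0.623]]
[[0.151 0.07  0.574]]
[[0.201 0.079 0.294]]
[[0.168 0.072 0.475]]
lever scene [[0.122 0.086 0.614]
 [0.149 0.087 0.469]
 [0.185 0.092 0.276]]
```

```bash
python3 - <<'E'
from h import *
A=[]
for n in('scene','top'):
    s=dict(np.load(n+'1.npz')); vv,uu=np.mgrid[0:400:2,0:640:2]; P=pts(s,np.c_[uu.ravel(),vv.ravel()]); P=P[(s['range_z'][0:400:2,0:640:2].ravel()>0)]
    a=-1.157; u=np.array([np.cos(a),np.sin(a)]); v=np.array([-u[1],u[0]])
    Q=np.c_[P[:,:2]@u,P[:,:2]@v,P[:,2]]
    A.append(Q[(abs(Q[:,1])<.2)&(Q[:,2]>.12)&(Q[:,0]>-.2)&(Q[:,0]<.8)])
A=np.vstack(A)
for z in np.arange(.12,1.1,.08):
    B=A[(A[:,2]>=z)&(A[:,2]<z+.08)]
    if len(B): print(round(z,2),'rad',np.percentile(B[:,0],[1,99]).round(2),'lat',np.percentile(B[:,1],[1,99]).round(2),len(B))
a=np.radians(-19)
for p in[(.13,.065,.62),(.15,.08,.5),(.2,.085,.28)]: print('lever arm frame',p[0]*np.cos(a)+p[1]*np.sin(a),-p[0]*np.sin(a)+p[1]*np.cos(a),p[2])
E
```

```text
0.12 rad [-0.07  0.03] lat [-0.06  0.07] 670
0.2 rad [-0.07  0.06] lat [-0.07  0.2 ] 577
0.28 rad [-0.07  0.69] lat [-0.07  0.2 ] 1632
0.36 rad [-0.03  0.61] lat [-0.06  0.2 ] 1332
0.44 rad [-0.02  0.61] lat [-0.07  0.19] 1529
0.52 rad [-0.03  0.64] lat [-0.07  0.17] 1796
0.6 rad [-0.03  0.65] lat [-0.07  0.16] 3467
0.68 rad [0.08 0.35] lat [-0.06  0.04] 1962
lever arm frame 0.10175548478819602 0.10378256749338596 0.62
lever arm frame 0.11578233398332498 0.12447670921651885 0.5
lever arm frame 0.16143042199100505 0.14548270981737327 0.28
```

>>> drive_tool:
  commands:
    - [[0, 0, 0], [-0.022, -0.0325, 0], 0.06]
    - [[0, 0, 0], [-0.022, -0.0325, 0], 0.06]
    - [[0, 0, 0], [-0.022, -0.0325, 0], 0.06]
    - [[0, 0, 0], [-0.022, -0.0325, 0], 0.06]
    - [[0, 0, 0], [-0.022, -0.0325, 0], 0.06]
    - [[0, 0, 0], [-0.022, -0.0325, 0], 0.06]
    - [[0, 0, 0], [-0.022, -0.0325, 0], 0.06]
    - [[0, 0, 0], [-0.022, -0.0325, 0], 0.06]

```text
time_s: 0.77
position: [0.4191, -0.3047, 0.2224]
eef_rot: [3.141, 0.0, -1.157]
force: [1.8, -1.1, 0.6]
gripper_width: 0.694
```

>>> drive_tool:
  commands:
    - [[0, 0, 6.7], [0, 0, 0], 0.06]
    - [[0, 0, 6.7], [0, 0, 0], 0.06]
    - [[0, 0, 6.7], [0, 0, 0], 0.06]
    - [[0, 0, 6.7], [0, 0, 0], 0.06]
    - [[0, 0, 6.7], [0, 0, 0], 0.06]
    - [[0, 0, 6.7], [0, 0, 0], 0.06]
    - [[0, 0, 6.7], [0, 0, 0], 0.06]
    - [[0, 0, 6.7], [0, 0, 0], 0.06]

```text
time_s: 1.43
position: [0.4184, -0.3065, 0.2222]
eef_rot: [3.141, 0.0, -2.098]
force: [0.1, 0.4, 0.8]
gripper_width: 0.689
```

```bash
python3 - <<'E'
from h import *
o=sensors.observe(); print(o)
s=snapshot('scene'); save(s,'scene2.png')
E
```

```text
{'time_s': 1.4333, 'qpos': array([ 0.76021252,  0.11121635, -0.23206391,  1.72972788,  0.02644856,
        1.30432764, -1.57574842]), 'joint_velocities': array([-0.06810945, -0.005143  ,  0.07221909,  0.00309793, -0.00941915,
       -0.00156122, -1.38522893]), 'joint_efforts': array([ 5.50438352e-01, -4.60795212e+01, -1.01673268e+00, -3.86720574e+01,
        1.63610777e-03, -6.54041860e-02,  2.92530343e+00]), 'position': array([ 0.41839531, -0.30645568,  0.22221407]), 'eef_rot': array([ 3.14096028e+00,  1.47219412e-05, -2.09829803e+00]), 'force': array([0.07716696, 0.42980239, 0.80386188]), 'wrist_torque': array([ 0.039574  ,  0.05568553, -0.03227838]), 'gripper_width': 0.6893274564958477}
```

View pics/scene2.png

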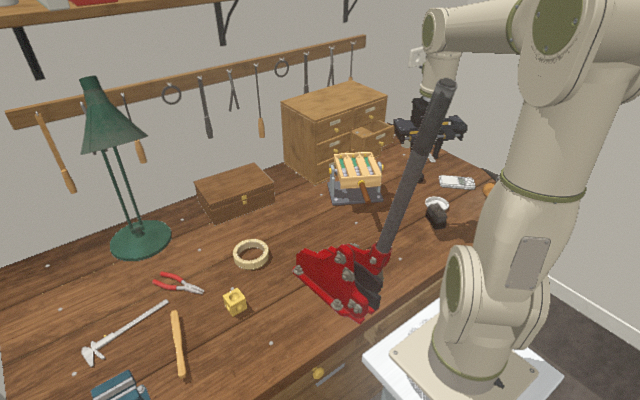

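>>> drive_tool:
  commands:
    - [[0, 0, 0], [-0.027, -0.0006, 0], 0.06]
    - [[0, 0, 0], [-0.027, -0.0006, 0], 0.06]
    - [[0, 0, 0], [-0.027, -0.0006, 0], 0.06]
    - [[0, 0, 0], [-0.027, -0.0006, 0], 0.06]
    - [[0, 0, 0], [-0.027, -0.0006, 0], 0.06]
    - [[0, 0, 0], [-0.025, -0.0006, 0], 0.06]
    - [[0, 0, 0], [0, 0, 0], 0.06]

```text
time_s: 2.07
position: [0.5036, -0.1641, 0.2224]
eef_rot: [3.141, 0.002, -2.083]
force: [-0.7, 0.6, 1.5]
gripper_width: 0.693
```

```bash
python3 - <<'E'
from h import *
o=sensors.observe(); print(o['position'],o['eef_rot'],o['qpos'])
s=snapshot('scene'); save(s,'scene3.png'); w=snapshot('wrist'); save(w,'wrist3.png'); np.savez('wrist3.npz',**w)
cv2.imwrite('pics/both3.png',np.vstack([s['image'][0:220,320:],w['image'][::1,::1][:,:320]*0+w['image'][:,::2]])[:600,:,::-1])
E
```

```text
[ 0.50359966 -0.16411038  0.22238116] [ 3.14114298e+00  2.21026267e-03 -2.08263016e+00] [ 0.56824247  0.14532298 -0.37036332  1.69684503  0.05196625  1.30924393
 -1.89462508]
```

View pics/wrist3.png

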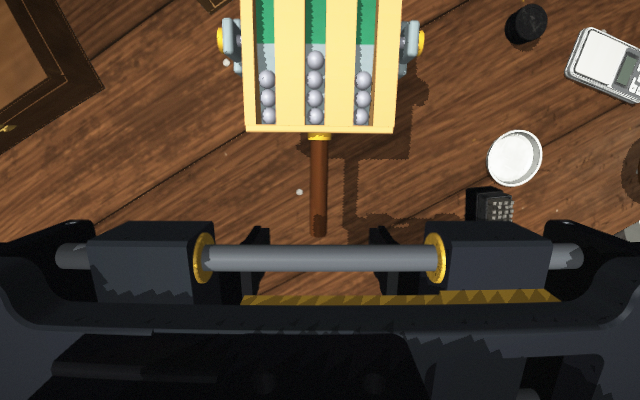

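View pics/scene3.png

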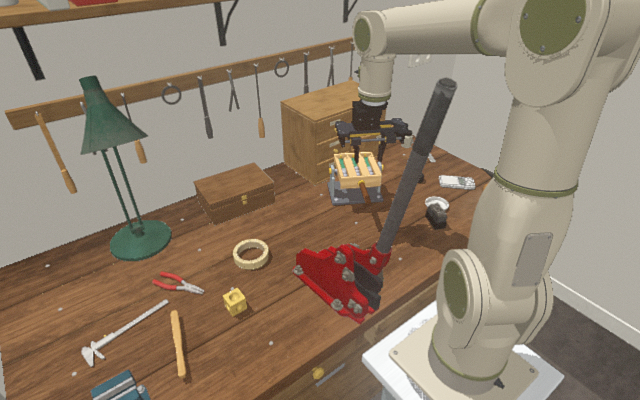

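The arm stands clear of the red shear's lever. In the wrist view the handle runs from (320,135) to (319,235), midway between the fingers. I'll measure it there.

```bash
python3 - <<'E'
from h import *
s=dict(np.load('wrist3.npz')); r=s['range_z']; c=[]
for v in range(145,232,6):
    P=pts(s,[(u,v) for u in range(290,350)]); k=(P[:,2]>.09)&(P[:,2]<.125); us=np.arange(290,350)[k]
    if len(us): c.append((us.mean()+.5,v))
P=pts(s,c,.1); print(c[0],c[-1],P[[0,-1]].round(4)); print(pts(s,c)[[2,-3]].round(4))
d=P[-1]-P[0]; print('yaw',np.degrees(np.arctan2(-d[1],-d[0])))
W=pts(s,[(248,131),(393,131)],.12); print(W)
o=sensors.observe()
from scipy.spatial.transform import Rotation as R
T=R.from_euler('xyz',o['eef_rot']).as_matrix(); p=o['position']
for q in P[[0,-1]]: print('in tool',(q-p)@T)
print(pts(s,(319,236),.1), (pts(s,(319,236),.1)-p)@T)
E
```

```text
(np.float64(319.0), 145) (np.float64(317.5), 229) [[ 0.5502 -0.1919  0.1   ]
 [ 0.4752 -0.1476  0.1   ]]
[[ 0.5407 -0.1865  0.1094]
 [ 0.489  -0.1561  0.1097]]
yaw -30.514862488265365
[[ 0.59363696 -0.14248886  0.12      ]
 [ 0.52897087 -0.2569304   0.12      ]]
in tool [-0.00406528 -0.05366037  0.12221641]
in tool [-0.00539048  0.03338775  0.12226565]
[[ 0.46756204 -0.14516104  0.1       ]] [[-0.0037847   0.04123293  0.12227032]]
```

>>> drive_tool:
  commands:
    - [[0, 0, 0], [-0.005, 0.003, 0.02], 0.06]
    - [[0, 0, 0], [0, 0, 0.025], 0.06]
    - [[0, 0, 0], [0, 0, 0.025], 0.06]
    - [[0, 0, 0], [0, 0, 0.025], 0.06]
    - [[0, 0, 0], [0, 0, 0.025], 0.06]
    - [[0, 0, 0], [0, 0, 0.02], 0.06]
    - [[0, 0, 0], [0, 0, 0], 0.06]
    - [[0, 0, 0], [0, 0, 0], 0.06]
  grip_force: 30

```text
time_s: 2.83
position: [0.5003, -0.1647, 0.0821]
eef_rot: [3.14, -0.001, -2.093]
force: [1.0, 0.3, 0.1]
gripper_width: 0.688
```

>>> drive_tool:
  commands:
    - [[0, 0, 0], [0, 0, 0], 0.0]
    - [[0, 0, 0], [0, 0, 0], 0.0]
    - [[0, 0, 0], [0, 0, 0], 0.0]
    - [[0, 0, 0], [0, 0, 0], 0.0]
    - [[0, 0, 0], [0, 0, 0], 0.0]
    - [[0, 0, 0], [0, 0, 0], 0.0]
    - [[0, 0, 0], [0, 0, 0], 0.0]

```text
time_s: 3.42
position: [0.5014, -0.1638, 0.0827]
eef_rot: [-3.141, -0.0, -2.092]
force: [-0.7, -0.5, -0.5]
gripper_width: 0.242
```

```bash
python3 - <<'E'
from h import *
o=sensors.observe(); print(o)
w=snapshot('wrist'); save(w,'wrist4.png')
E
```

```text
{'time_s': 3.4167, 'qpos': array([ 0.55075736,  0.27098023, -0.36368367,  1.86347648,  0.1117113 ,
        1.02657095, -1.9511079 ]), 'joint_velocities': array([-0.00228597,  0.00305125, -0.00075487,  0.00127204,  0.00162934,
       -0.00221018, -0.00098865]), 'joint_efforts': array([ 1.62470847e-02, -5.16016245e+01, -2.97614515e+00, -3.41800296e+01,
        1.00140492e-02, -8.25261232e-02,  2.73086596e-03]), 'position': array([ 0.50142611, -0.16384597,  0.08271797]), 'eef_rot': array([-3.14127342e+00, -5.86184793e-05, -2.09238026e+00]), 'force': array([-0.6718632 , -0.51141223, -0.50167441]), 'wrist_torque': array([ 0.13381854,  0.03241467, -0.07772304]), 'gripper_width': 0.24213395116315473}
```

View pics/wrist4.png

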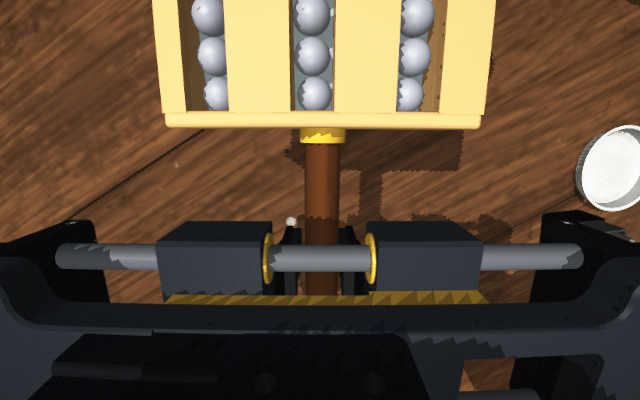

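>>> drive_tool:
  commands:
    - [[0, 0, 0], [0, 0, 0], 0.0]
    - [[-1.43, 0, 0], [0, 0.0004, -0.0037], 0.0]
    - [[-1.43, 0, 0], [0, 0.0004, -0.0037], 0.0]
    - [[-1.43, 0, 0], [0, 0.0004, -0.0037], 0.0]
    - [[-1.43, 0, 0], [0, 0.0004, -0.0037], 0.0]
    - [[-1.43, 0, 0], [0, 0.0004, -0.0037], 0.0]
    - [[-1.43, 0, 0], [0, 0.0004, -0.0037], 0.0]

```text
time_s: 4.05
position: [0.4998, -0.1644, 0.1045]
eef_rot: [2.99, -0.001, -2.093]
force: [-1.1, -4.5, -3.5]
gripper_width: 0.195
```

```bash
cat >> h.py <<'E'
def balls(tag):
    from scipy.spatial.transform import Rotation as R
    o=sensors.observe(); T=R.from_euler('xyz',o['eef_rot']).as_matrix()
    print(o['time_s'],o['position'],'tilt~',np.arcsin(T[2,1]).round(3),'F',o['force'].round(1),'w',o['gripper_width'])
    w=snapshot('wrist'); np.savez(tag+'.npz',**w); save(w,tag+'.png'); return w
E
python3 -c "
from h import *; balls('w5')"
```

```text
4.05 [ 0.4998444  -0.16436259  0.10449655] tilt~ 0.151 F [-1.1 -4.5 -3.5] w 0.19452774793122982
```

>>> drive_tool:
  commands:
    - [[-1.43, 0, 0], [0, 0.0004, -0.0037], 0.0]
    - [[-1.43, 0, 0], [0, 0.0004, -0.0037], 0.0]
    - [[-1.43, 0, 0], [0, 0.0004, -0.0037], 0.0]
    - [[-1.43, 0, 0], [0, 0.0004, -0.0037], 0.0]
    - [[-1.43, 0, 0], [0, 0.0004, -0.0037], 0.0]
    - [[-1.43, 0, 0], [0, 0.0004, -0.0037], 0.0]
    - [[-1.43, 0, 0], [0, 0.0004, -0.0037], 0.0]
    - [[-1.43, 0, 0], [0, 0.0004, -0.0037], 0.0]

```text
time_s: 4.77
position: [0.5031, -0.1662, 0.1338]
eef_rot: [2.791, -0.002, -2.093]
force: [-2.7, -3.1, -2.8]
gripper_width: 0.195
```

>>> drive_tool:
  commands:
    - [[0, 0, 0], [0, 0, 0], 0.0]
    - [[0, 0, 0], [0, 0, 0], 0.0]
    - [[0, 0, 0], [0, 0, 0], 0.0]
    - [[0, 0, 0], [0, 0, 0], 0.0]
    - [[0, 0, 0], [0, 0, 0], 0.0]
    - [[0, 0, 0], [0, 0, 0], 0.0]
    - [[0, 0, 0], [0, 0, 0], 0.0]
    - [[0, 0, 0], [0, 0, 0], 0.0]

```text
time_s: 5.43
position: [0.5031, -0.1663, 0.1339]
eef_rot: [2.793, -0.002, -2.093]
force: [-3.2, -5.2, 0.2]
gripper_width: 0.194
```

>>> drive_tool:
  commands:
    - [[0, 0, 0], [0, 0, 0], 0.0]
    - [[0, 0, 0], [0, 0, 0], 0.0]
    - [[0, 0, 0], [0, 0, 0], 0.0]
    - [[0, 0, 0], [0, 0, 0], 0.0]
    - [[0, 0, 0], [0, 0, 0], 0.0]
    - [[0, 0, 0], [0, 0, 0], 0.0]
    - [[0, 0, 0], [0, 0, 0], 0.0]
    - [[0, 0, 0], [0, 0, 0], 0.0]

```text
time_s: 6.1
position: [0.5031, -0.1663, 0.1339]
eef_rot: [2.793, -0.002, -2.093]
force: [-3.5, -4.8, 0.4]
gripper_width: 0.199
```

```bash
python3 -c "
from h import *; w=balls('w6'); s=snapshot('scene'); t=snapshot('top')
a=cv2.resize(s['image'][135:215,315:395],(400,400),interpolation=cv2.INTER_CUBIC); b=cv2.resize(t['image'][135:215,345:425],(400,400),interpolation=cv2.INTER_CUBIC)
c=cv2.resize(w['image'][:160],(800,200))
cv2.imwrite('pics/m6.png',np.vstack([np.hstack([a,b]),c])[:,:,::-1])"
```

```text
6.1 [ 0.50314168 -0.16625913  0.13393964] tilt~ 0.349 F [-3.5 -4.8  0.4] w 0.19927323649048778
```

View pics/m6.png

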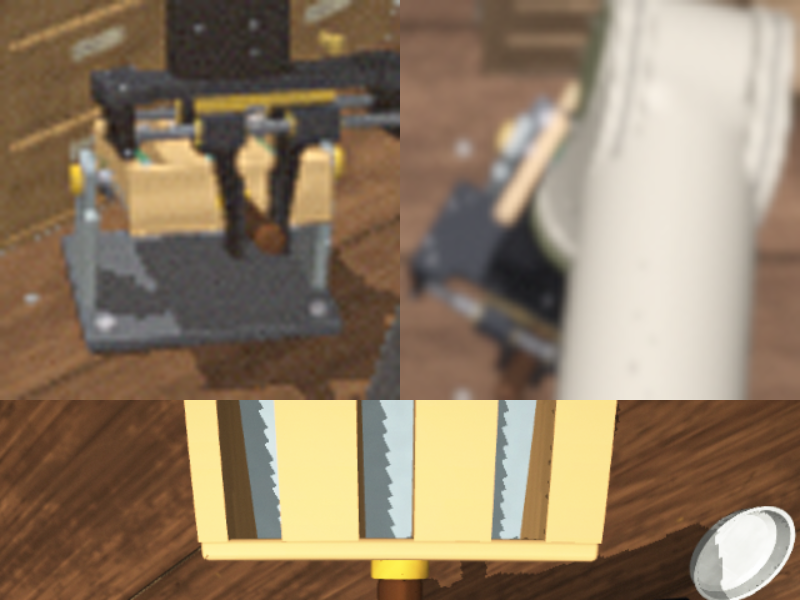

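>>> drive_tool:
  commands:
    - [[0.5, 0, 0], [0, -0.0002, 0.0013], 0.0]
    - [[1, 0, 0], [0, -0.00035, 0.0026], 0.0]
    - [[1, 0, 0], [0, -0.00035, 0.0026], 0.0]
    - [[1, 0, 0], [0, -0.00035, 0.0026], 0.0]
    - [[1, 0, 0], [0, -0.00035, 0.0026], 0.0]
    - [[1, 0, 0], [0, -0.00035, 0.0026], 0.0]
    - [[1, 0, 0], [0, -0.00035, 0.0026], 0.0]
    - [[1, 0, 0], [0, -0.00035, 0.0026], 0.0]

```text
time_s: 6.92
position: [0.5005, -0.1647, 0.1148]
eef_rot: [2.925, -0.002, -2.093]
force: [-3.9, -3.8, 2.6]
gripper_width: 0.194
```

>>> drive_tool:
  commands:
    - [[1, 0, 0], [0, -0.00035, 0.0026], 0.0]
    - [[1, 0, 0], [0, -0.00035, 0.0026], 0.0]
    - [[1, 0, 0], [0, -0.00035, 0.0026], 0.0]
    - [[1, 0, 0], [0, -0.00035, 0.0026], 0.0]
    - [[1, 0, 0], [0, -0.00035, 0.0026], 0.0]
    - [[1, 0, 0], [0, -0.00035, 0.0026], 0.0]
    - [[1, 0, 0], [0, -0.00035, 0.0026], 0.0]
    - [[1, 0, 0], [0, -0.00035, 0.0026], 0.0]

```text
time_s: 7.58
position: [0.5, -0.1644, 0.0938]
eef_rot: [3.064, -0.001, -2.093]
force: [-4.4, -4.9, 2.1]
gripper_width: 0.196
```

>>> drive_tool:
  commands:
    - [[1, 0, 0], [0, -0.00035, 0.0026], 0.0]
    - [[1, 0, 0], [0, -0.00035, 0.0026], 0.0]
    - [[1, 0, 0], [0, -0.00035, 0.0026], 0.0]
    - [[1, 0, 0], [0, -0.00035, 0.0026], 0.0]
    - [[1, 0, 0], [0, -0.00035, 0.0026], 0.0]
    - [[1, 0, 0], [0, -0.00035, 0.0026], 0.0]
    - [[1, 0, 0], [0, -0.00035, 0.0026], 0.0]
    - [[1, 0, 0], [0, -0.00035, 0.0026], 0.0]

```text
time_s: 8.25
position: [0.5021, -0.1655, 0.073]
eef_rot: [-3.08, -0.001, -2.093]
force: [-3.7, -4.9, 2.6]
gripper_width: 0.197
```

>>> drive_tool:
  commands:
    - [[1, 0, 0], [0, -0.00035, 0.0026], 0.0]
    - [[1, 0, 0], [0, -0.00035, 0.0026], 0.0]
    - [[1, 0, 0], [0, -0.00035, 0.0026], 0.0]
    - [[0.5, 0, 0], [0, -0.0002, 0.0013], 0.0]
    - [[0, 0, 0], [0, 0, 0], 0.0]
    - [[0, 0, 0], [0, 0, 0], 0.0]
    - [[0, 0, 0], [0, 0, 0], 0.0]
    - [[0, 0, 0], [0, 0, 0], 0.0]

```text
time_s: 8.92
position: [0.5037, -0.1665, 0.0638]
eef_rot: [-3.019, -0.001, -2.093]
force: [-3.4, -5.1, -0.6]
gripper_width: 0.195
```

```bash
python3 -c "
from h import *; w=balls('w7'); s=snapshot('scene'); t=snapshot('top')
a=cv2.resize(s['image'][135:215,315:395],(400,400),interpolation=cv2.INTER_CUBIC); b=cv2.resize(t['image'][135:215,345:425],(400,400),interpolation=cv2.INTER_CUBIC)
c=cv2.resize(w['image'][:160],(800,200))
cv2.imwrite('pics/m7.png',np.vstack([np.hstack([a,b]),c])[:,:,::-1])"
```

```text
8.9167 [ 0.50369884 -0.16652227  0.06383496] tilt~ -0.122 F [-3.4 -5.1 -0.6] w 0.195350366864859
```

View pics/m7.png

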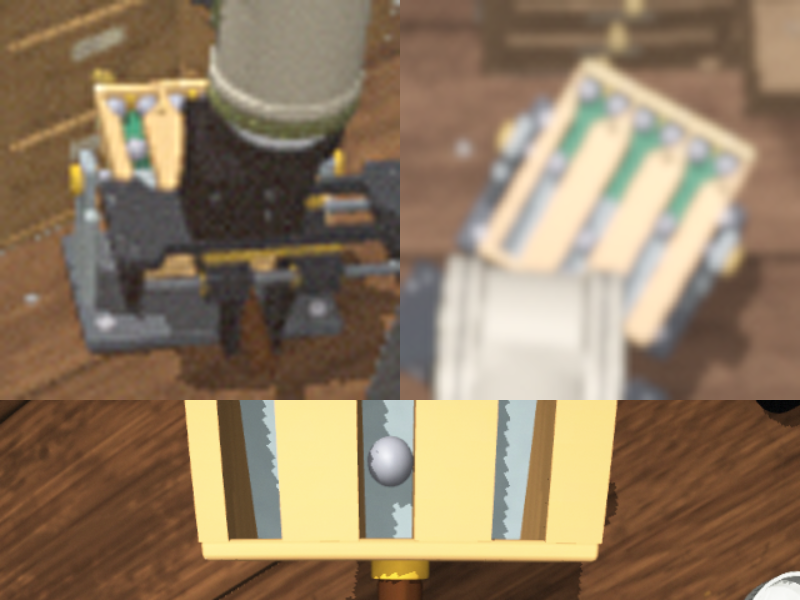

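The top view shows all six pockets holding a ball. The spares are rolling back and one is already in the middle channel. I'll let them settle.

>>> drive_tool:
  commands:
    - [[0, 0, 0], [0, 0, 0], 0.0]
    - [[0, 0, 0], [0, 0, 0], 0.0]
    - [[0, 0, 0], [0, 0, 0], 0.0]
    - [[0, 0, 0], [0, 0, 0], 0.0]
    - [[0, 0, 0], [0, 0, 0], 0.0]
    - [[0, 0, 0], [0, 0, 0], 0.0]
    - [[0, 0, 0], [0, 0, 0], 0.0]
    - [[0, 0, 0], [0, 0, 0], 0.0]

```text
time_s: 9.73
position: [0.5037, -0.1665, 0.0639]
eef_rot: [-3.019, -0.001, -2.093]
force: [-2.7, -4.8, -1.2]
gripper_width: 0.195
```

>>> drive_tool:
  commands:
    - [[0, 0, 0], [0, 0, 0], 0.0]
    - [[0, 0, 0], [0, 0, 0], 0.0]
    - [[0, 0, 0], [0, 0, 0], 0.0]
    - [[0, 0, 0], [0, 0, 0], 0.0]
    - [[0, 0, 0], [0, 0, 0], 0.0]
    - [[0, 0, 0], [0, 0, 0], 0.0]
    - [[0, 0, 0], [0, 0, 0], 0.0]
    - [[0, 0, 0], [0, 0, 0], 0.0]

```text
time_s: 10.4
position: [0.5037, -0.1665, 0.0638]
eef_rot: [-3.019, -0.001, -2.093]
force: [-3.0, -4.1, -0.7]
gripper_width: 0.196
```

```bash
python3 -c "
from h import *; w=balls('w8'); s=snapshot('scene'); t=snapshot('top')
a=cv2.resize(s['image'][135:215,315:395],(400,400),interpolation=cv2.INTER_CUBIC); b=cv2.resize(t['image'][135:215,345:425],(400,400),interpolation=cv2.INTER_CUBIC)
c=cv2.resize(w['image'][:160],(800,200))
cv2.imwrite('pics/m8.png',np.vstack([np.hstack([a,b]),c])[:,:,::-1])"
```

```text
10.4 [ 0.50371395 -0.16651209  0.06384445] tilt~ -0.122 F [-3.  -4.1 -0.7] w 0.1963494764153631
```

View pics/m8.png

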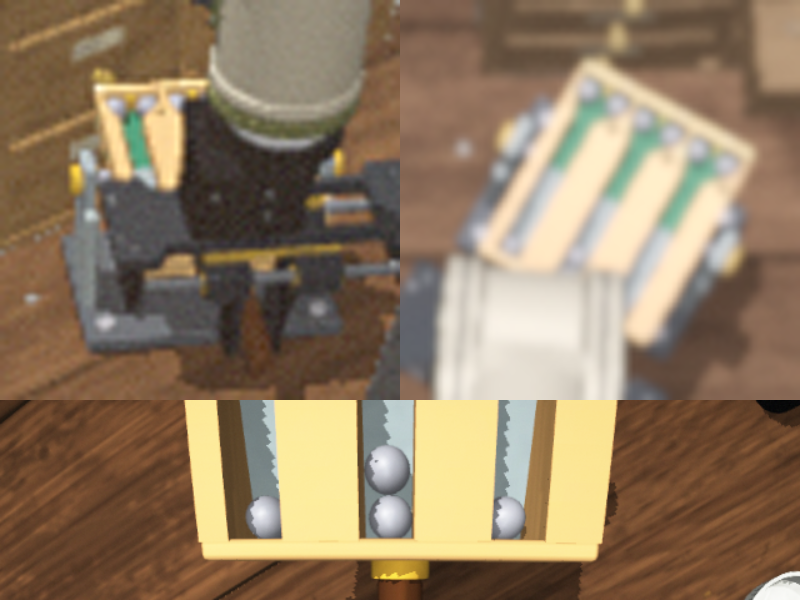

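>>> drive_tool:
  commands:
    - [[-1, 0, 0], [0, 0.0003, -0.0026], 0.0]
    - [[-1, 0, 0], [0, 0.0003, -0.0026], 0.0]
    - [[-1, 0, 0], [0, 0.0003, -0.0026], 0.0]
    - [[-1, 0, 0], [0, 0.0003, -0.0026], 0.0]
    - [[-1, 0, 0], [0, 0.0003, -0.0026], 0.0]
    - [[-1, 0, 0], [0, 0.0003, -0.0026], 0.0]
    - [[-1, 0, 0], [0, 0.0003, -0.0026], 0.0]
    - [[0, 0, 0], [0, 0, 0], 0.0]

```text
time_s: 11.22
position: [0.5008, -0.1649, 0.082]
eef_rot: [3.14, -0.001, -2.093]
force: [-5.3, -4.0, 0.9]
gripper_width: 0.195
```

```bash
python3 - <<'E'
from h import *
w=balls('w9')
for n in('w8','w9'):
    s=dict(np.load(n+'.npz')); print(n)
    # plane fit on wall tops (yellow), plus handle line z along x
    vv,uu=np.mgrid[0:122,150:490:2]; P=pts(s,np.c_[uu.ravel(),vv.ravel()])
    h=cv2.cvtColor(s['image'],cv2.COLOR_RGB2HSV)[0:122,150:490:2].reshape(-1,3)
    k=(h[:,0]>18)&(h[:,0]<32)&(h[:,1]>60)&(h[:,2]>200)&(P[:,2]>.07); Q=P[k]
    for _ in range(3):
        A=np.c_[Q[:,:2],np.ones(len(Q))]; c=np.linalg.lstsq(A,Q[:,2],rcond=None)[0]; r=Q[:,2]-A@c; Q=Q[abs(r)<max(.001,1.5*r.std())]
    b=np.array([np.cos(np.radians(-30)),np.sin(np.radians(-30))]); print('tilt',-c[:2]@b,'roll',c[:2]@[-b[1],b[0]],'n',len(Q),'z at pivot',c[:2]@[.631,-.245]+c[2],r.std())
a=cv2.cvtColor(cv2.imread('pics/wrist4.png'),6); g=cv2.cvtColor(cv2.imread('w9.png') if 0 else cv2.imread('pics/w9.png'),6)
print('wall edge rows',[np.argmin(np.diff(x[100:150,240].astype(int)))+100 for x in(a,g)],[np.argmin(np.diff(x[100:150,400].astype(int)))+100 for x in(a,g)])
E
```

```text
11.2167 [ 0.5008384  -0.16485434  0.08201293] tilt~ 0.002 F [-5.3 -4.   0.9] w 0.19451123033164683
w8
tilt -0.12846047864167448 roll -0.0007110455239509547 n 10870 z at pivot 0.12459526163091297 0.0005044561413396205
w9
tilt -0.005628594030183732 roll -0.00014198567383518293 n 10831 z at pivot 0.12412389650635922 0.0005013253321009973
wall edge rows [np.int64(126), np.int64(127)] [np.int64(127), np.int64(127)]
```

>>> drive_tool:
  commands:
    - [[-0.3, 0, 0], [0, 0, -0.0008], 0.0]
    - [[0, 0, 0], [0, 0, 0], 0.0]
    - [[0, 0, 0], [0, 0, 0], 0.06]
    - [[0, 0, 0], [0, 0, 0], 0.06]
    - [[0, 0, 0], [0, 0, 0], 0.06]
    - [[0, 0, 0], [0, 0, 0], 0.06]
    - [[0, 0, 0], [0, 0, 0], 0.06]
    - [[0, 0, 0], [0, 0, 0], 0.06]

```text
time_s: 11.93
position: [0.5018, -0.1638, 0.083]
eef_rot: [3.136, 0.0, -2.092]
force: [-0.7, 0.2, -0.1]
gripper_width: 0.563
```

>>> drive_tool:
  commands:
    - [[0, 0, 0], [0, 0, -0.01], 0.06]
    - [[0, 0, 0], [0, 0, -0.02], 0.06]
    - [[0, 0, 0], [0, 0, -0.025], 0.06]
    - [[0, 0, 0], [0, 0, -0.025], 0.06]
    - [[0, 0, 0], [0, 0, -0.025], 0.06]
    - [[0, 0, 0], [0, 0, -0.025], 0.06]
    - [[0, 0, 0], [0, 0, -0.01], 0.06]
    - [[0, 0, 0], [0, 0, 0], 0.06]

```text
time_s: 12.6
position: [0.5037, -0.1646, 0.2261]
eef_rot: [3.141, 0.001, -2.092]
force: [-0.1, 0.3, -0.1]
gripper_width: 0.688
```

```bash
python3 - <<'E'
from h import *
w=balls('w10'); save(w,'w10.png')
s=w; vv,uu=np.mgrid[0:130,200:420]; P=pts(s,np.c_[uu.ravel(),vv.ravel()])
h=cv2.cvtColor(s['image'],cv2.COLOR_RGB2HSV)[0:130,200:420].reshape(-1,3)
k=(h[:,0]>18)&(h[:,0]<32)&(h[:,1]>60)&(h[:,2]>200)&(P[:,2]>.07); Q=P[k]
for S in (dict(np.load('wrist3.npz')),w):
    vv,uu=np.mgrid[0:126,200:420]; P=pts(S,np.c_[uu.ravel(),vv.ravel()]); h=cv2.cvtColor(S['image'],cv2.COLOR_RGB2HSV)[0:126,200:420].reshape(-1,3)
    Q=P[(h[:,0]>18)&(h[:,0]<32)&(h[:,1]>60)&(h[:,2]>200)&(P[:,2]>.11)]
    for _ in range(3):
        A=np.c_[Q[:,:2],np.ones(len(Q))]; c=np.linalg.lstsq(A,Q[:,2],rcond=None)[0]; r=Q[:,2]-A@c; Q=Q[abs(r)<max(.001,1.5*r.std())]
    print('tilt',-c[:2]@[.866,-.5],len(Q))
t=snapshot('top'); b=cv2.resize(t['image'][135:215,345:425],(400,400),interpolation=cv2.INTER_CUBIC)
cv2.imwrite('pics/m10.png',np.hstack([b,w['image'][:,120:520]])[:,:,::-1])
E
```

```text
12.6 [ 0.5036869 -0.1645737  0.2260558] tilt~ 0.001 F [-0.1  0.3 -0.1] w 0.6882806070243005
tilt -0.0006718560480517604 9803
tilt -0.0018179970411917388 9666
```

View pics/m10.png

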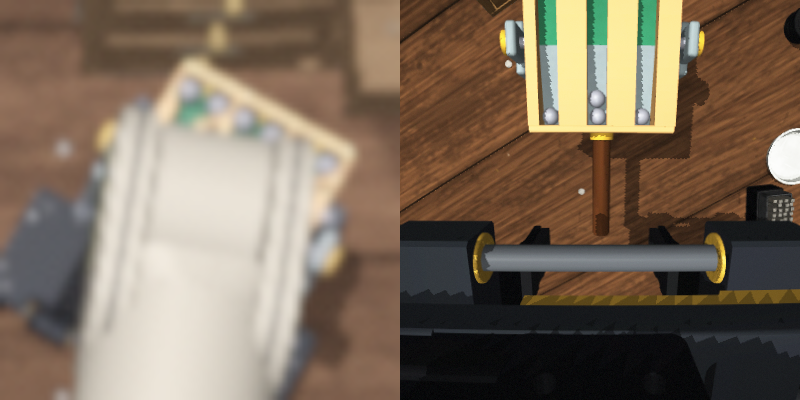

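```bash
python3 -c "
from h import *; print(order.hand_in())"
```

```text
the job is handed in; nothing more can be done
None
```

The job is done and handed in at about 12.6 s on the robot clock. I gripped the handle and tilted the board to about +0.35 rad, which emptied the channel. I then tipped it back smoothly to about -0.12 rad, levelled it, let go and lifted the gripper clear.

- **Balls:** With the board tipped back, the top view showed all six pockets full. The wrist view showed the four spares in the channel (1, 2 and 1 by lane), so all ten balls were accounted for. After release the spares were still in place. The arm hid part of the pocket row in that last top view, but every pocket I could see was full.
- **Level:** The range data put the board at -0.002 rad after release, against -0.001 rad before I touched it. While still gripping I had measured -0.006 rad, so I nudged the board up 0.3° before opening.
- **Forces and bystanders:** The wrist forces I read stayed below about 7 N. The arm passed clear of the tall lever of the red shear, and I saw no bystander moved. I did not measure the bystanders again at the end.

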